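# Latch the end door of a microclimate chamber

## Robot

A 7-joint arm with a two-finger parallel gripper is mounted at the origin on the work surface. World frame = base frame: x ahead of the robot, y to its left, z up, the work surface at z = 0. Lengths are in m, angles in rad, forces in N, time in s.
With the tool pointing down it reaches from about 0.4 to 0.85 m from the base axis. Payload 4.5 kg.
Tool frame: the origin (TCP) lies at the very end of the fingers, on their centre line; the grasp point (between the pads) lies 19 mm behind it; z points along the fingers, x is the direction in which the jaws open and shut, and the axes are right-handed (so a half turn about z gives the same grasp; the last joint's range is limited). The gripper opens to 88 mm and grips with 3 to 60 N. Pads are 18 mm wide; open, the fingers measure 123 mm over their backs; the gripper's body (75 mm by 187 mm) begins 45 mm behind the grasp point.
Start: joints at [1.135, 0.689, -0.195, 1.565, 0.157, 0.902, -0.215], TCP at [0.283, -0.557, 0.239] pointing down, gripper open.
Joint ranges: [-3.01, 3.01], [-0.46, 2.08], [-1.47, 1.51], [0.13, 2.56], [-1, 4.14], [0.04, 2.09], [-2.66, 2.66]. Speed limits (rad/s): [2.57, 2.57, 3.14, 3.14, 3.14, 3.14, 3.14].

## Interface

Orientations are given as a unit quaternion [x, y, z, w].
In Python, from plant import * gives the robot as it stands.
- The arm moves only by the tool apply_moves, never from a script. Its argument "series" is a list of rows, each an object of numbers: "x", "y", "z": the shift along the tool's x, y, z in units of 80 cm (1.0 is 80 cm); "wx", "wy", "wz": the turn, a rotation vector about the tool's x, y, z in units of pi rad (1.0 is pi rad); "fingers": the opening, from -1 (shut) to 1 (fully open), so that 0 is half open. In form: [{"x": .., "y": .., "z": .., "wx": .., "wy": .., "wz": .., "fingers": ..}, ...]. A call has 1 to 8 rows; each row shifts and turns the pose as measured when the row begins, along the tool's axes as they then stand; what a row does not reach is not made up. A row lasts 1/8 s, in which the tool goes at most 62.5 mm and 10.7 degrees, less where a joint would pass 70% of its speed; a pose out of reach is approached as far as the arm can. A call with a number of a shift or a turn outside -1 to 1 is refused whole. A call with a gripper value outside its range is refused whole. The fingers move at their own pace and stop on an object; "force" is the grip in N (left out, the last holds). Time passes only in rows, so rows that do not move let the fingers close. It gives the time, the measured TCP pose, the force and the opening at its end, in the units of the state.
- get_state(): the state, without advancing time (a new reading comes with each control period).
- snapshot(name): name is "side" or "top"; returns (picture, depth): 400x640x3 uint8, red, green, blue; 400x640 float32, m along the optical axis (not along the pixel's ray), 0 where there is no reading.
- camera_model(name): a dict with "camera_matrix" (3x3 intrinsics, pixels), "world_from_camera" (4x4, takes a point from camera to world coordinates). Camera axes: x right, y up, looking along -z (the intrinsics and any distortion apply to the point x, -y, -z); pixel columns grow to the right and rows downward; lengths in m; the calibration is good to about 2 mm. A picture is of the moment at which its call begins. camera_model takes no time and is no camera call.
- finish_job(): hands the job in, once; it reports no verdict.
The state is a dict: "clock": time; "q": joint angles; "qd": joint speeds; "joint_torque": joint torques, N m; "tool_pos": TCP position; "eef_rot": TCP orientation; "contact_force": force on the tool from outside, world axes, zero at the start; "moment": the same for the moment, N m; "opening": opening from 0.0 (shut) to 1.0 (fully open).
Only numpy, scipy, OpenCV 4.12 (cv2) and the standard library are available. Lean on these libraries where they do the work, as an engineer would, in place of code of your own. Each camera call takes 0.05 s, during which the arm holds its last target. There are 200 camera calls.

## Task

Close the rare-book chamber: take the latch's wire loop by its blue tab, set its cross-bar down into the groove of the yellow keeper on the end door and draw it back under the hooked lip, then swing the red lever over past its toggle point until it lies flat and the door is held tight. Feel your way, work the loop, door and lever firmly but never with more than about 25 N, and leave the small things lying about where they are.

Things in the scene. Friction and masses are not known exactly. Their poses are not given: they have to be found in the camera images.
- chamber: Fixed book chamber, white roof 100 mm above the table, clear sides. Origin: on the table, straight below the lever's pivot, which is 118 mm up. x: level, along the latch from the lever to the end door; y: level, parallel to the latch's pivots; z up. The body runs from x = -125 to +70 mm, y +-75 mm. With the latch shut the lever points to -x, the loop to +x.
- lever (a joint): Angle of the red lever (rad): 0 = closed, handle level along chamber -x, on a hard stop; grows as it lifts and swings over towards the door; 1.57 = upright; at most 2.2. Starts open, stays where left (0.06 N m friction). With the loop hooked the pull builds from about 0.9 down (about 8 N on the pad at most); the toggle point is 0.25, below which it snaps to 0.
- lever_pad (a point): Where to push the lever: the middle of the handle's width, 62 mm from the pivot, on the face that looks up when closed (towards the door when upright). z: outward normal of that face; x: along the handle towards the pivot. Closed, it is 122 mm above the table.
- lever_handle: Red handle, 26 mm wide, 8 mm thick, reaching from 23 to 78 mm from the pivot along its own -x. Origin at the lever's pivot, axes as lever_pad.
- loop: Steel wire loop: two legs 36 mm apart and a cross-bar. Origin: its pivot on the lever, 25 mm from the lever's pivot, about above it when open. x: along the legs. It swings only in the chamber's x-z plane and stays where left, so it lifts with the turning lever unless the bar is under the lip. Moving the bar along chamber x takes the open lever along, against 2 to 5 N.
- loop_tab (a point): Grasp point on the blue finger tab of the loop, 67 mm from the loop's pivot, 30 mm above the legs (which run 18 mm to either side). The tab is 12 mm thick along y (pinch it so, and the loop can turn between the fingers), 18 mm along x, rises 42 mm above the legs, and leans with the loop.
- loop_bar (a point): Centre of the loop's cross-bar, 6 mm thick, 95 mm from the loop's pivot: the part to hook. On the groove's floor its centre is 118 mm above the table.
- door_frame: Two guide rods at the chamber's +x end, with the sliding end door and its yellow keeper. Origin and axes as the chamber's: this pose does not follow the door. The door stands ajar by an unmeasured g = 3 to 12 mm and slides along x against 8 N, between g = 0 (home) and 16 mm. With the door home, the keeper is sprung: it yields to -x by 1 mm per 28 N, after 28 N.
- keeper_home (a point): Where the hooked bar's centre would be with the door home; fixed to the chamber, axes the same. The keeper, 26 mm wide in y, stands g further along +x. From here plus g: lip from x = -9 to -3 mm, top 10 mm up; its hooked edge reaches to x = +1 mm, underside 5.5 mm up; open mouth from +1 to +11 mm; rear wall from +11 mm, top 21 mm up; groove floor 3 mm down.
- weight: Bystander: brass weight, diameter 28, height 22 mm, on the chamber's roof. Origin under its centre.
- jar: Bystander: amber jar, diameter 56, height 75 mm. Origin under its centre.
- slide_box: Bystander: small white box 90 x 50 x 28 mm. Origin under its centre.
- spatula: Bystander: steel spatula 190 mm long, lying.
- brush: Bystander: brush 180 mm long, lying.
- eraser: Bystander: white eraser 45 x 25 x 14 mm.
- dish: Bystander: white dish, diameter 84, height 18 mm.
Mind the look-alikes: they are no part of the job. There is more than one size of the chamber; the job needs the larger.

How it is judged:
By the outcome, as a careful person would: the job done as asked, in the order asked, and still so for the second after the job is handed in, with the robot touching nothing.
It also fails if it takes over 58 s, if anything falls off the work surface, if the arm or the gripper's body presses on something with over 40 N, if the wrist force passes 120 N, or if a joint passes its speed limit or range.

## Working session

There is one attempt and no reset: what is moved stays moved. The work goes in short steps, Python scripts to look and compute and a tool call to move; the robot and the scene stay as the last step left them, time stands still between calls to the robot, and variables do not carry over. Pictures are saved under pics/ and viewed, about 8 in all and at most 12, crops included, and the job is handed in when it is done.

Besides the shell and the picture viewer there is one more tool, called after "Emit:" in YAML: its name, and indented under it one key for each argument. apply_moves: Moves the arm, as the interface text tells. Its arguments: {"type":"object","properties":{"series":{"type":"array","items":{"type":"object","properties":{"x":{"type":"number"},"y":{"type":"number"},"z":{"type":"number"},"wx":{"type":"number"},"wy":{"type":"number"},"wz":{"type":"number"},"fingers":{"type":"number"}}}},"force":{"type":"number"}},"required":["series"]}

```bash
mkdir -p pics; ls; python3 - <<'E'
from plant import *
import cv2,numpy as np
for n in("side","top"):
    p,d=snapshot(n); cv2.imwrite(f"pics/{n}0.png",p[:,:,::-1]); np.savez(f"{n}0.npz",p=p,d=d)
    m=camera_model(n); print(n,np.array(m["camera_matrix"]).round(1).tolist(),np.array(m["world_from_camera"]).round(3).tolist(),[k for k in m])
print(get_state())
E
```

```text
pics
side [[469.3, 0.0, 316.0], [0.0, 469.3, 201.5], [0.0, 0.0, 1.0]] [[-0.996, 0.07, -0.058, 0.476], [-0.09, -0.713, 0.696, 0.785], [0.007, 0.698, 0.716, 0.937], [0.0, 0.0, 0.0, 1.0]] ['camera_matrix', 'world_from_camera']
top [[366.7, 0.0, 321.6], [0.0, 366.7, 199.6], [0.0, 0.0, 1.0]] [[0.023, 0.993, -0.117, 0.42], [-1.0, 0.024, 0.002, -0.016], [0.005, 0.117, 0.993, 1.063], [0.0, 0.0, 0.0, 1.0]] ['camera_matrix', 'world_from_camera']
{'clock': 0.1, 'q': array([ 1.13481269,  0.68991496, -0.19452709,  1.56623612,  0.15730222,
        0.90250978, -0.21513018]), 'qd': array([-0.0007869 , -0.00016011, -0.0009808 , -0.00198582, -0.00105392,
        0.00021631,  0.00158503]), 'joint_torque': array([-2.86162649e-03, -5.28505003e+01, -1.27129152e+00, -1.53837955e+01,
       -5.25495037e-02,  1.99264359e-03,  1.33716799e-05]), 'tool_pos': array([ 0.28263754, -0.55679955,  0.23798219]), 'eef_rot': array([ 8.52273170e-01, -5.23096302e-01, -7.43861647e-04, -3.86454396e-04]), 'contact_force': array([-0.93595866, -0.47562159,  0.06390252]), 'moment': array([ 0.03201763,  0.02625403, -0.03415702]), 'opening': 1.0014251646044563}
```

View pics/side0.png

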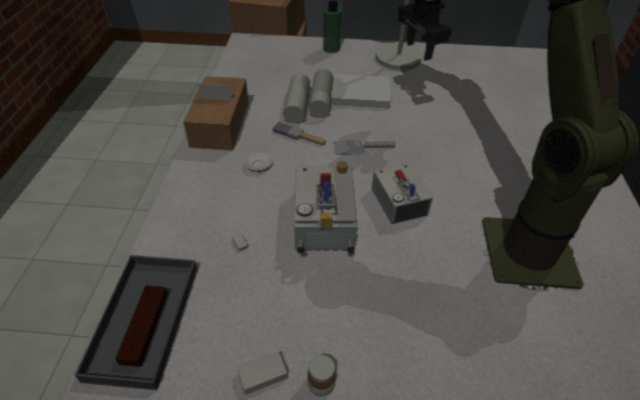

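View pics/top0.png

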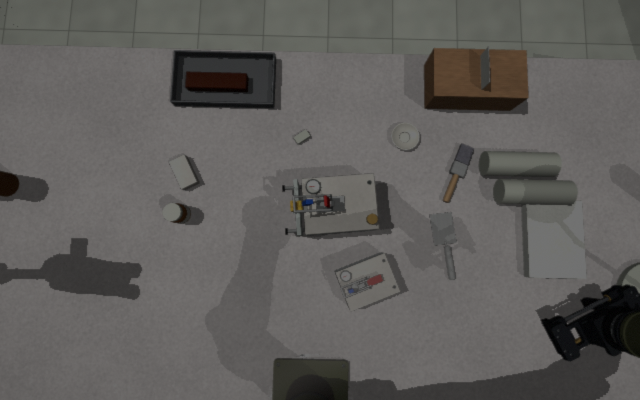

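The pictures show two chambers. The larger is at top-view pixel (340,205) and side-view (325,205). The smaller look-alike, with its own red lever and blue tab and no yellow keeper, is at top (368,282) and side (402,190). I choose the larger one with the yellow keeper and check it close up.

```bash
cat > h.py <<'E'
import cv2,numpy as np
from plant import *
def pts(n,p,d):
    m=camera_model(n);K=np.array(m["camera_matrix"]);T=np.array(m["world_from_camera"])
    v,u=np.mgrid[:400,:640]
    X=np.stack([(u-K[0,2])/K[0,0]*d,-(v-K[1,2])/K[1,1]*d,-d],-1)
    return X@T[:3,:3].T+T[:3,3]
def ray(n,u,v):
    m=camera_model(n);K=np.array(m["camera_matrix"]);T=np.array(m["world_from_camera"])
    r=T[:3,:3]@np.array([(u-K[0,2])/K[0,0],-(v-K[1,2])/K[1,1],-1]); return T[:3,3],r
def onz(n,u,v,z):
    o,r=ray(n,u,v); return o+r*(z-o[2])/r[2]
def proj(n,P):
    m=camera_model(n);K=np.array(m["camera_matrix"]);T=np.array(m["world_from_camera"])
    c=(np.asarray(P)-T[:3,3])@T[:3,:3]; return K[0,0]*c[...,0]/-c[...,2]+K[0,2],K[1,1]*-c[...,1]/-c[...,2]+K[1,2]
def masks(p):
    h=cv2.cvtColor(p,cv2.COLOR_RGB2HSV);H,S,V=h[...,0].astype(int),h[...,1],h[...,2]
    ok=(S>120)&(V>50)
    return dict(red=ok&((H<6)|(H>172)),blue=ok&(H>105)&(H<130),yellow=ok&(H>18)&(H<32))
def crop(n,p,u0,v0,u1,v1,s): 
    return cv2.resize(np.clip(p[v0:v1,u0:u1,::-1]*1.6,0,255).astype(np.uint8),None,fx=s,fy=s,interpolation=cv2.INTER_CUBIC)
E
python3 - <<'E'
from h import *
im=[]
for n,c in(("side",(285,155,365,255)),("top",(275,160,395,250))):
    z=np.load(n+"0.npz");p,d=z["p"],z["d"];X=pts(n,p,d)
    M=masks(p)
    for k in M:
        m=M[k].copy();w=np.zeros_like(m);w[c[1]:c[3],c[0]:c[2]]=1;m&=w
        vv,uu=np.nonzero(m);P=X[m&(d>0)]
        if len(vv): print(n,k,len(vv),uu.min(),uu.max(),vv.min(),vv.max(),np.median(P,0).round(4),P.min(0).round(3),P.max(0).round(3))
    im.append(crop(n,p,*c,1)); cv2.imwrite(f"pics/c{n}.png",im[-1])
    # roof plane
    Z=X[...,2];m=(Z>0.085)&(Z<0.108);w=np.zeros_like(m);w[c[1]:c[3],c[0]:c[2]]=1;m=(m&w).astype(np.uint8)
    m=cv2.morphologyEx(m,cv2.MORPH_OPEN,np.ones((3,3)))
    P=X[m>0];print("roof z",np.median(P[:,2]),len(P))
    r=cv2.minAreaRect((P[:,:2]*1000).astype(np.float32));print(r)
a=cv2.resize(im[0],(440,550),interpolation=cv2.INTER_CUBIC)
b=cv2.resize(im[1],None,fx=3,fy=3,interpolation=cv2.INTER_CUBIC)
o=np.zeros((550,800,3),np.uint8);o[:,:440]=a;o[:270,440:800]=b
cv2.imwrite("pics/crop0.png",o)
E
```

```text
side red 29 321 330 174 179 [ 0.5226 -0.0244  0.1939] [ 0.511 -0.031  0.18 ] [ 0.532 -0.022  0.197]
side blue 78 324 328 182 200 [0.5169 0.0235 0.1921] [0.512 0.004 0.166] [0.523 0.034 0.208]
side yellow 191 321 345 162 227 [0.5101 0.0588 0.126 ] [ 0.478 -0.16   0.106] [0.526 0.065 0.144]
roof z 0.10026877434865705 3002
((523.34619140625, -53.00102233886719), (150.00807189941406, 228.97882080078125), 5.770013809204102)
top red 31 324 327 196 205 [ 0.5196 -0.026   0.1957] [ 0.51  -0.031  0.192] [ 0.531 -0.023  0.2  ]
top blue 43 302 312 199 204 [0.5158 0.0164 0.2026] [0.512 0.005 0.171] [0.522 0.03  0.207]
top yellow 155 290 376 200 223 [ 0.4968 -0.1351  0.1242] [ 0.474 -0.159  0.069] [0.535 0.062 0.142]
roof z 0.1008316318722679 3734
((524.5115966796875, -54.556495666503906), (150.47203063964844, 217.10719299316406), 5.812381267547607)
```

View pics/crop0.png

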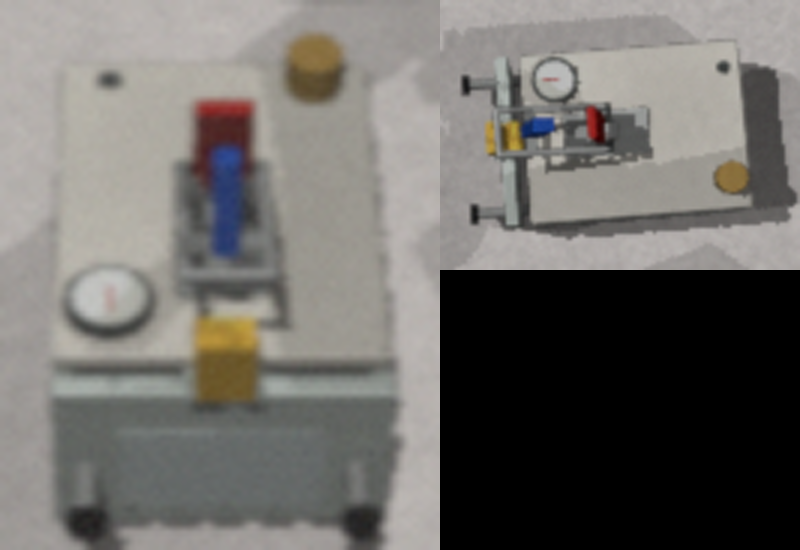

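The crop confirms it: larger chamber with yellow keeper at its +y end (crop (228,360)), blue tab (228,200), red lever upright (225,135), and the loop raised. I now fit the chamber frame.

```bash
python3 - <<'E'
from h import *
a=np.deg2rad(5.8);ex=np.array([-np.sin(a),np.cos(a)]);ey=np.array([-np.cos(a),-np.sin(a)])
C={}
for n,c in(("side",(285,155,365,265)),("top",(275,160,395,250))):
    z=np.load(n+"0.npz");p,d=z["p"],z["d"];X=pts(n,p,d);w=np.zeros(d.shape,bool);w[c[1]:c[3],c[0]:c[2]]=1
    Q=np.stack([X[...,:2]@ex,X[...,:2]@ey,X[...,2]],-1)*1000
    m=w&(abs(Q[...,2]-100)<2.5)
    P=Q[m]
    # roof edge: per-strip extremes
    lo=[];hi=[];l2=[];h2=[]
    for s in np.arange(P[:,1].min()+8,P[:,1].max()-8,8):
        k=P[abs(P[:,1]-s)<4]; lo.append(k[:,0].min());hi.append(k[:,0].max())
    for s in np.arange(P[:,0].min()+10,P[:,0].min()+180,10):
        k=P[abs(P[:,0]-s)<5]; l2.append(k[:,1].min());h2.append(k[:,1].max())
    print(n,"xlo",np.round(lo),"\nxhi",np.round(hi),"\nylo",np.round(l2),"\nyhi",np.round(h2))
    M=masks(p)
    for k in M:
        mm=M[k]&w&(d>0)&(Q[...,2]>104)
        if k=="yellow": mm&=Q[...,0]>np.median(lo)+150
        P=Q[mm]; print(k,"mean",P.mean(0).round(1),"min",P.min(0).round(1),"max",P.max(0).round(1))
        if k!="yellow": 
            i=np.argsort(P[:,2]); print(P[i[::max(1,len(i)//14)]].round(0).tolist())
        else: print(P[np.argsort(P[:,0])][::6].round(0).tolist())
E
```

```text
side xlo [-217. -218. -217. -218. -216. -215. -217. -218. -217. -216. -216. -216.
 -216. -197. -187. -189. -203.] 
xhi [1. 1. 4. 1. 2. 4. 6. 6. 7. 7. 7. 1. 1. 2. 1. 3. 1.] 
ylo [-590. -590. -590. -589. -589. -589. -589. -589. -588. -588. -588. -588.
 -590. -590. -590. -590. -589.] 
yhi [-442. -441. -441. -442. -442. -441. -441. -442. -442. -441. -442. -442.
 -442. -441. -441. -442. -441.]
red mean [ -77.2 -517.2  193.3] min [ -83.5 -526.8  180.4] max [ -73.8 -505.9  197.4]
[[-78.0, -524.0, 180.0], [-78.0, -524.0, 190.0], [-77.0, -513.0, 191.0], [-83.0, -510.0, 191.0], [-76.0, -508.0, 192.0], [-78.0, -527.0, 193.0], [-74.0, -511.0, 193.0], [-77.0, -522.0, 194.0], [-77.0, -515.0, 194.0], [-79.0, -515.0, 195.0], [-75.0, -520.0, 196.0], [-78.0, -520.0, 196.0], [-78.0, -525.0, 196.0], [-78.0, -508.0, 197.0], [-77.0, -522.0, 197.0]]
blue mean [ -30.  -516.7  189. ] min [ -48.9 -521.   166.2] max [ -17.8 -511.6  207.8]
[[-26.0, -520.0, 166.0], [-22.0, -518.0, 170.0], [-24.0, -514.0, 171.0], [-26.0, -516.0, 175.0], [-26.0, -514.0, 179.0], [-26.0, -516.0, 182.0], [-28.0, -519.0, 186.0], [-26.
[... 1880 characters left out ...]
28.0, -511.0, 189.0], [-28.0, -515.0, 195.0], [-47.0, -516.0, 200.0], [-31.0, -512.0, 201.0], [-38.0, -514.0, 201.0], [-38.0, -512.0, 203.0], [-43.0, -514.0, 203.0], [-43.0, -516.0, 204.0], [-40.0, -516.0, 204.0], [-31.0, -519.0, 204.0], [-36.0, -516.0, 205.0], [-36.0, -514.0, 206.0], [-36.0, -511.0, 207.0]]
yellow mean [  -6.3 -516.2  129.4] min [ -19.3 -528.8  112.7] max [   9.5 -503.7  142.4]
[[-19.0, -512.0, 115.0], [-18.0, -513.0, 129.0], [-16.0, -524.0, 128.0], [-15.0, -508.0, 129.0], [-12.0, -517.0, 126.0], [-11.0, -524.0, 128.0], [-9.0, -509.0, 127.0], [-7.0, -515.0, 117.0], [-5.0, -523.0, 118.0], [4.0, -521.0, 141.0], [5.0, -509.0, 138.0], [7.0, -520.0, 137.0], [8.0, -504.0, 139.0]]
```

```bash
cat > mv.py <<'E'
import numpy as np,sys
from scipy.spatial.transform import Rotation as R,Slerp
from plant import *
U0,V0=-.0905,-.516
a=np.deg2rad(5.8);EX=np.array([-np.sin(a),np.cos(a),0]);EY=np.array([-np.cos(a),-np.sin(a),0]);EZ=np.array([0,0,1.])
def world(x,z,y=0): return (x+U0)*EX+(y+V0)*EY+z*EZ      # chamber -> world (m)
def chamber(p): p=np.asarray(p);return np.array([p@EX-U0,p@EY-V0,p[2]])
def rot(lean=0):  # tool x = -EY, z down leaned (rad) about EY: + = tool body leans to +x (door)
    z=-np.cos(lean)*EZ-np.sin(lean)*EX; x=-EY; return R.from_matrix(np.stack([x,np.cross(z,x),z],1))
def rows(p,rt,n):
    s=get_state();p0=s["tool_pos"];r0=R.from_quat(s["eef_rot"])
    sl=Slerp([0,1],R.concatenate([r0,rt]));out=[]
    for i in range(n):
        f,g=i/n,(i+1)/n;rf=sl(f);d=rf.inv().apply((p-p0)/n)/.8;w=(rf.inv()*sl(g)).as_rotvec()/np.pi
        out.append([*d.round(4),*w.round(4)])
    print("at",chamber(p0).round(4),"F",s["contact_force"].round(1),"open",round(s["opening"],2),"t",s["clock"]); print(out[0],n,"last",out[-1]); return out
def loop(bx,bz):   # bar pos (m, chamber) -> pivot, lever angle, tilt
    from scipy.optimize import brentq
    f=lambda th:np.hypot(bx+.025*np.cos(th-.25),bz-.118-.025*np.sin(th-.25))-.095
    th=brentq(f,.3,2.6);pv=np.array([-.025*np.cos(th-.25),.118+.025*np.sin(th-.25)]);t=np.arctan2(bz-pv[1],bx-pv[0]);return th,pv,t
def tab(bx,bz,h=.031):
    th,pv,t=loop(bx,bz);return pv+np.array([.067*np.cos(t)-h*np.sin(t),.067*np.sin(t)+h*np.cos(t)]),th,t
E
python3 - <<'E'
from mv import *
for b in[(.0885,.170),(.0865,.150),(.0865,.135),(.0865,.118),(.0805,.118)]: print(b,tab(*b))
for r in rows(world(.053,.27),rot(),15): print(r)
E
```

```text
(0.0885, 0.17) (array([0.05281317, 0.1917129 ]), 1.7188673076341578, np.float64(0.2896078062930031))
(0.0865, 0.15) (array([0.05588081, 0.17841593]), 1.4895096826723444, np.float64(0.08810746881319538))
(0.0865, 0.135) (array([0.06071862, 0.16786823]), 1.4836025736306298, np.float64(-0.06944707217789448))
(0.0865, 0.118) (array([0.06741382, 0.15515801]), 1.6069741943315983, np.float64(-0.2600873892559426))
(0.0805, 0.118) (array([0.06042946, 0.15463569]), 1.3236076014368905, np.float64(-0.2334101600656246))
at [-0.492   0.2911  0.238 ] F [-0.9 -0.5  0.1] open 1.0 t 0.1
[np.float64(-0.0336), np.float64(-0.039), np.float64(-0.0026), np.float64(-0.0), np.float64(0.0), np.float64(-0.0255)] 15 last [np.float64(0.0205), np.float64(-0.0472), np.float64(-0.0027), np.float64(-0.0), np.float64(0.0), np.float64(-0.0255)]
[np.float64(-0.0336), np.float64(-0.039), np.float64(-0.0026), np.float64(-0.0), np.float64(0.0), np.float64(-0.0255)]
[np.float64(-0.0304), np.float64(-0.0416), np.float64(-0.0026), np.float64(-0.0), np.float64(0.0), np.float64(-0.0255)]
[np.float64(-0.027), np.float64(-0.0439
[... 812 characters left out ...]
.0005), np.float64(-0.0515), np.float64(-0.0027), np.float64(-0.0), np.float64(0.0), np.float64(-0.0255)]
[np.float64(0.0046), np.float64(-0.0513), np.float64(-0.0027), np.float64(-0.0), np.float64(0.0), np.float64(-0.0255)]
[np.float64(0.0087), np.float64(-0.0507), np.float64(-0.0027), np.float64(-0.0), np.float64(0.0), np.float64(-0.0255)]
[np.float64(0.0127), np.float64(-0.0499), np.float64(-0.0027), np.float64(-0.0), np.float64(0.0), np.float64(-0.0255)]
[np.float64(0.0167), np.float64(-0.0487), np.float64(-0.0027), np.float64(-0.0), np.float64(0.0), np.float64(-0.0255)]
[np.float64(0.0205), np.float64(-0.0472), np.float64(-0.0027), np.float64(-0.0), np.float64(0.0), np.float64(-0.0255)]
```

Emit:
apply_moves:
  series:
    - {"x": -0.034,"y": -0.039,"z": -0.004,"wz": -0.0255}
    - {"x": -0.03,"y": -0.042,"z": -0.004,"wz": -0.0255}
    - {"x": -0.027,"y": -0.044,"z": -0.004,"wz": -0.0255}
    - {"x": -0.023,"y": -0.046,"z": -0.003,"wz": -0.0255}
    - {"x": -0.02,"y": -0.048,"z": -0.003,"wz": -0.0255}
    - {"x": -0.016,"y": -0.049,"z": -0.003,"wz": -0.0255}
    - {"x": -0.012,"y": -0.05,"z": -0.003,"wz": -0.0255}
    - {"x": -0.008,"y": -0.051,"z": -0.003,"wz": -0.0255}

```text
schema error: expected keys x, y, z, wx, wy, wz, fingers
```

```bash
python3 - <<'E'
from mv import *
for r in rows(world(.053,.25),rot(),8): print([float(v) for v in r])
E
```

```text
at [-0.492   0.2911  0.238 ] F [-0.9 -0.5  0.1] open 1.0 t 0.1
[np.float64(-0.0631), np.float64(-0.0731), np.float64(-0.0018), np.float64(-0.0), np.float64(0.0001), np.float64(-0.0478)] 8 last [np.float64(0.0322), np.float64(-0.091), np.float64(-0.0019), np.float64(-0.0), np.float64(0.0001), np.float64(-0.0478)]
[-0.0631, -0.0731, -0.0018, -0.0, 0.0001, -0.0478]
[-0.0514, -0.0817, -0.0018, -0.0, 0.0001, -0.0478]
[-0.0386, -0.0885, -0.0018, -0.0, 0.0001, -0.0478]
[-0.0249, -0.0933, -0.0018, -0.0, 0.0001, -0.0478]
[-0.0107, -0.096, -0.0018, -0.0, 0.0001, -0.0478]
[0.0038, -0.0965, -0.0019, -0.0, 0.0001, -0.0478]
[0.0182, -0.0948, -0.0019, -0.0, 0.0001, -0.0478]
[0.0322, -0.091, -0.0019, -0.0, 0.0001, -0.0478]
```

All keys are needed in each row.

Emit:
apply_moves:
  series:
    - {"x": -0.034,"y": -0.039,"z": -0.004,"wx": 0,"wy": 0,"wz": -0.0255,"fingers": 1}
    - {"x": -0.03,"y": -0.042,"z": -0.004,"wx": 0,"wy": 0,"wz": -0.0255,"fingers": 1}
    - {"x": -0.027,"y": -0.044,"z": -0.004,"wx": 0,"wy": 0,"wz": -0.0255,"fingers": 1}
    - {"x": -0.023,"y": -0.046,"z": -0.003,"wx": 0,"wy": 0,"wz": -0.0255,"fingers": 1}
    - {"x": -0.02,"y": -0.048,"z": -0.003,"wx": 0,"wy": 0,"wz": -0.0255,"fingers": 1}
    - {"x": -0.016,"y": -0.049,"z": -0.003,"wx": 0,"wy": 0,"wz": -0.0255,"fingers": 1}
    - {"x": -0.012,"y": -0.05,"z": -0.003,"wx": 0,"wy": 0,"wz": -0.0255,"fingers": 1}
    - {"x": -0.008,"y": -0.051,"z": -0.003,"wx": 0,"wy": 0,"wz": -0.0255,"fingers": 1}

```text
clock: 1.1
tool_pos: [0.4061, -0.2436, 0.2573]
eef_rot: [0.975, -0.222, -0.003, -0.001]
contact_force: [1.1, 0.5, 0.5]
opening: 0.999
```

```bash
python3 - <<'E'
from mv import *
for r in rows(world(.053,.25),rot(),8): print([float(v) for v in r])
E
```

```text
at [-0.1928  0.1366  0.2573] F [1.1 0.5 0.5] open 1.0 t 1.1
[np.float64(-0.0018), np.float64(-0.0439), np.float64(0.0012), np.float64(-0.0001), np.float64(0.0002), np.float64(-0.0218)] 8 last [np.float64(0.0187), np.float64(-0.0398), np.float64(0.0011), np.float64(-0.0001), np.float64(0.0002), np.float64(-0.0218)]
[-0.0018, -0.0439, 0.0012, -0.0001, 0.0002, -0.0218]
[0.0012, -0.0439, 0.0012, -0.0001, 0.0002, -0.0218]
[0.0042, -0.0437, 0.0012, -0.0001, 0.0002, -0.0218]
[0.0072, -0.0434, 0.0011, -0.0001, 0.0002, -0.0218]
[0.0102, -0.0428, 0.0011, -0.0001, 0.0002, -0.0218]
[0.0131, -0.042, 0.0011, -0.0001, 0.0002, -0.0218]
[0.0159, -0.041, 0.0011, -0.0001, 0.0002, -0.0218]
[0.0187, -0.0398, 0.0011, -0.0001, 0.0002, -0.0218]
```

Emit:
apply_moves:
  series:
    - {"x": -0.002,"y": -0.045,"z": 0.001,"wx": 0,"wy": 0,"wz": -0.022,"fingers": 0}
    - {"x": 0.001,"y": -0.045,"z": 0.001,"wx": 0,"wy": 0,"wz": -0.022,"fingers": 0}
    - {"x": 0.004,"y": -0.044,"z": 0.001,"wx": 0,"wy": 0,"wz": -0.022,"fingers": 0}
    - {"x": 0.007,"y": -0.044,"z": 0.001,"wx": 0,"wy": 0,"wz": -0.022,"fingers": 0}
    - {"x": 0.01,"y": -0.043,"z": 0.001,"wx": 0,"wy": 0,"wz": -0.022,"fingers": 0}
    - {"x": 0.013,"y": -0.042,"z": 0.001,"wx": 0,"wy": 0,"wz": -0.022,"fingers": 0}
    - {"x": 0.016,"y": -0.041,"z": 0.001,"wx": 0,"wy": 0,"wz": -0.022,"fingers": 0}
    - {"x": 0.019,"y": -0.04,"z": 0.001,"wx": 0,"wy": 0,"wz": -0.022,"fingers": 0}

```text
clock: 2.1
tool_pos: [0.5159, 0.028, 0.2495]
eef_rot: [0.998, 0.063, -0.004, -0.002]
contact_force: [0.9, -0.8, 0.1]
opening: 0.496
```

```bash
python3 - <<'E'
from mv import *
from h import *
rows(world(.053,.172),rot(),6)
p,d=snapshot("side");p2,d2=snapshot("top")
o=np.hstack([crop("s",p,270,130,390,255,3.2)[:400],crop("t",p2,265,150,390,275,3.2)[:400]])
cv2.imwrite("pics/v1.png",o)
E
```

```text
at [ 6.620e-02 -1.000e-04  2.495e-01] F [ 0.9 -0.8  0.1] open 0.5 t 2.1
[np.float64(0.0), np.float64(0.0028), np.float64(0.0161), np.float64(-0.0002), np.float64(0.0005), np.float64(0.0013)] 6 last [np.float64(-0.0), np.float64(0.0028), np.float64(0.0161), np.float64(-0.0002), np.float64(0.0005), np.float64(0.0013)]
```

View pics/v1.png

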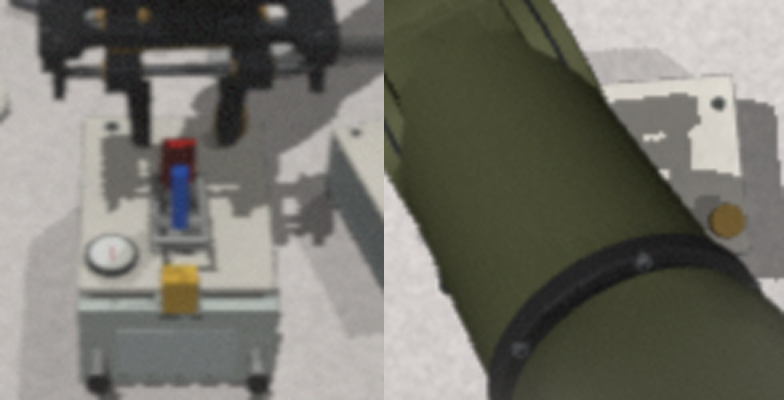

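The side view shows the fingers (crop tips at (141,140) and (231,140)) above the tab (180,195), straddling it. The top view is blocked by the arm. I descend.

Emit:
apply_moves:
  series:
    - {"x": 0,"y": 0.003,"z": 0.016,"wx": 0,"wy": 0,"wz": 0,"fingers": 0}
    - {"x": 0,"y": 0.003,"z": 0.016,"wx": 0,"wy": 0,"wz": 0,"fingers": 0}
    - {"x": 0,"y": 0.003,"z": 0.016,"wx": 0,"wy": 0,"wz": 0,"fingers": 0}
    - {"x": 0,"y": 0.003,"z": 0.016,"wx": 0,"wy": 0,"wz": 0,"fingers": 0}
    - {"x": 0,"y": 0.003,"z": 0.016,"wx": 0,"wy": 0,"wz": 0,"fingers": 0}
    - {"x": 0,"y": 0.003,"z": 0.016,"wx": 0,"wy": 0,"wz": 0,"fingers": 0}

```text
clock: 2.95
tool_pos: [0.5163, 0.0126, 0.1667]
eef_rot: [0.998, 0.062, -0.005, -0.002]
contact_force: [-0.6, -0.3, -0.4]
opening: 0.505
```

```bash
python3 - <<'E'
from mv import *
import h
s=get_state();print(h.proj("side",s["tool_pos"]))
rows(world(.053,.172),rot(),1)
p,d=h.snapshot("side")
h.cv2.imwrite("pics/v2.png",h.crop("s",p,280,130,370,230,5))
E
```

```text
(np.float64(326.2575667230257), np.float64(194.57256906279832))
at [0.0509 0.0011 0.1667] F [-0.6 -0.3 -0.4] open 0.5 t 2.95
[np.float64(0.0013), np.float64(-0.0026), np.float64(-0.0066), np.float64(-0.0015), np.float64(0.0032), np.float64(0.0073)] 1 last [np.float64(0.0013), np.float64(-0.0026), np.float64(-0.0066), np.float64(-0.0015), np.float64(0.0032), np.float64(0.0073)]
```

View pics/v2.png

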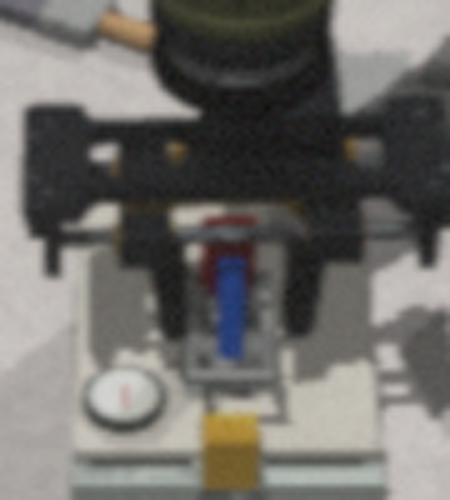

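The tab (crop (231,310)) lies between the fingertips (172,330) and (303,330). I raise 5 mm and close.

Emit:
apply_moves:
  series:
    - {"x": 0.001,"y": -0.003,"z": -0.007,"wx": 0,"wy": 0.003,"wz": 0.007,"fingers": 0}
    - {"x": 0,"y": 0,"z": 0,"wx": 0,"wy": 0,"wz": 0,"fingers": -1}
    - {"x": 0,"y": 0,"z": 0,"wx": 0,"wy": 0,"wz": 0,"fingers": -1}
    - {"x": 0,"y": 0,"z": 0,"wx": 0,"wy": 0,"wz": 0,"fingers": -1}
    - {"x": 0,"y": 0,"z": 0,"wx": 0,"wy": 0,"wz": 0,"fingers": -1}
    - {"x": 0,"y": 0,"z": 0,"wx": 0,"wy": 0,"wz": 0,"fingers": -1}
  force: 20

```text
clock: 3.75
tool_pos: [0.5183, 0.0154, 0.1723]
eef_rot: [0.999, 0.05, 0.001, -0.003]
contact_force: [0.9, 0.3, -2.1]
opening: 0.135
```

```bash
python3 - <<'E'
from mv import *
c=chamber(get_state()["tool_pos"]);g=c[[0,2]]+[0,.019]
# height on tab consistent with loop: initial pivot/tilt
print(c,g)
th,pv,t=loop(.0885,.170); q=g-pv;e=np.array([np.cos(t),np.sin(t)]);nrm=np.array([-e[1],e[0]]);print("on tab along,h",q@e,q@nrm)
rows(world(.053,.172),rot(),1)
E
```

```text
[ 0.0534305  -0.00120938  0.17234278] [0.0534305  0.19134278]
on tab along,h 0.06748592744668953 0.030469001778716358
at [ 0.0534 -0.0012  0.1723] F [ 0.9  0.3 -2.1] open 0.13 t 3.75
[np.float64(-0.0015), np.float64(0.0005), np.float64(0.0004), np.float64(-0.0016), np.float64(-0.0008), np.float64(-0.0003)] 1 last [np.float64(-0.0015), np.float64(0.0005), np.float64(0.0004), np.float64(-0.0016), np.float64(-0.0008), np.float64(-0.0003)]
```

```bash
python3 - <<'E'
from mv import *
for b in[(.0885,.170),(.087,.160),(.085,.150),(.0845,.142),(.0845,.134),(.0865,.134),(.0865,.126),(.0865,.118),(.0805,.118)]:
    T,th,t=tab(*b,h=.0305);print(b,(T*1000).round(1),"tcp z",round(T[1]*1000-19,1),"lever",round(th,2),"tilt",round(t,2))
E
```

```text
(0.0885, 0.17) [ 53.  191.2] tcp z 172.2 lever 1.72 tilt 0.29
(0.087, 0.16) [ 53.8 184.7] tcp z 165.7 lever 1.57 tilt 0.19
(0.085, 0.15) [ 54.3 177.7] tcp z 158.7 lever 1.43 tilt 0.09
(0.0845, 0.142) [ 56.1 172.1] tcp z 153.1 lever 1.39 tilt 0.01
(0.0845, 0.134) [ 58.8 166.4] tcp z 147.4 lever 1.4 tilt -0.07
(0.0865, 0.134) [ 61.  166.6] tcp z 147.6 lever 1.49 tilt -0.08
(0.0865, 0.126) [ 64.  160.8] tcp z 141.8 lever 1.53 tilt -0.17
(0.0865, 0.118) [ 67.3 154.7] tcp z 135.7 lever 1.61 tilt -0.26
(0.0805, 0.118) [ 60.3 154.1] tcp z 135.1 lever 1.32 tilt -0.23
```

Emit:
apply_moves:
  series:
    - {"x": 0,"y": 0,"z": 0.004,"wx": 0,"wy": 0,"wz": 0,"fingers": -1}
    - {"x": 0,"y": 0,"z": 0.004,"wx": 0,"wy": 0,"wz": 0,"fingers": -1}
    - {"x": 0,"y": 0,"z": 0.004,"wx": 0,"wy": 0,"wz": 0,"fingers": -1}
    - {"x": 0,"y": -0.001,"z": 0.004,"wx": 0,"wy": 0,"wz": 0,"fingers": -1}
    - {"x": 0,"y": -0.001,"z": 0.004,"wx": 0,"wy": 0,"wz": 0,"fingers": -1}
    - {"x": 0,"y": -0.001,"z": 0.004,"wx": 0,"wy": 0,"wz": 0,"fingers": -1}

```text
clock: 4.5
tool_pos: [0.5176, 0.0227, 0.1541]
eef_rot: [0.999, 0.052, 0.002, -0.005]
contact_force: [-0.7, 2.1, 3.5]
opening: 0.132
```

```bash
cat > look.py <<'E'
from mv import *
import h,sys
np=h.np
s=get_state();print("tcp",(chamber(s["tool_pos"])*1000).round(1),"F ch",(np.array([EX,EY,EZ])@s["contact_force"]).round(1),"open",round(s["opening"],3),"t",s["clock"])
rows(s["tool_pos"],rot(),1)
p,d=h.snapshot("side");w=np.zeros(d.shape,bool);w[130:255,280:370]=1
X=h.pts("side",p,d);Q=np.stack([X@EX-U0,X@EY-V0,X[...,2]],-1)*1000
for k,m in h.masks(p).items():
    m=m&w&(d>0)&(abs(Q[...,1])<25)&(Q[...,0]>-95)
    if m.sum()>4: P=Q[m];print(k,len(P),"x pct",np.percentile(P[:,0],[2,25,50,75,98]).round(1),"z",np.percentile(P[:,2],[2,50,98]).round(1))
if len(sys.argv)>1: h.cv2.imwrite(f"pics/{sys.argv[1]}.png",h.crop("s",p,280,140,370,240,6))
E
python3 look.py v3
```

```text
tcp [ 60.8  -1.3 154.1] F ch [2.2 0.4 3.5] open 0.132 t 4.5
at [ 0.0608 -0.0013  0.1541] F [-0.7  2.1  3.5] open 0.13 t 4.5
[np.float64(0.0), np.float64(0.0), np.float64(0.0), np.float64(-0.003), np.float64(-0.0014), np.float64(0.0011)] 1 last [np.float64(0.0), np.float64(0.0), np.float64(0.0), np.float64(-0.003), np.float64(-0.0014), np.float64(0.0011)]
blue 70 x pct [62.3 69.7 71.2 72.2 73.8] z [145.2 174.1 189.4]
yellow 119 x pct [ 93.3  98.2  99.4 100.3 101.4] z [108.2 128.4 141.7]
```

View pics/v3.png

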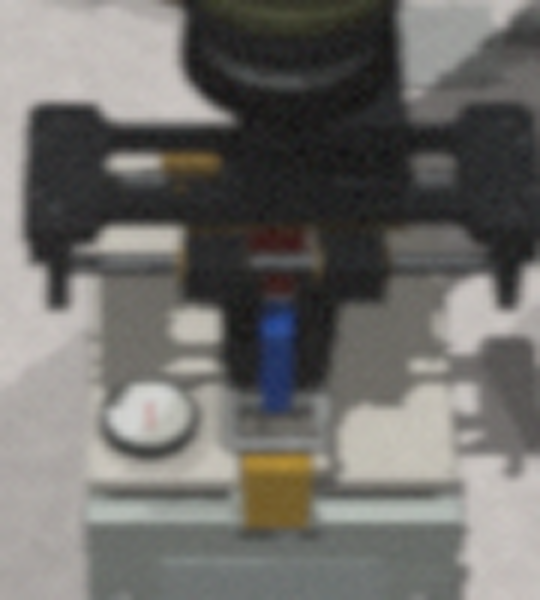

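The side view shows the bar (crop (278,445)) above and just short of the keeper (277,490). The tab is held, and the lever is barely visible behind. I draw the bar back about 4 mm.

Emit:
apply_moves:
  series:
    - {"x": -0.001,"y": 0.003,"z": 0,"wx": 0,"wy": 0,"wz": 0,"fingers": -1}
    - {"x": 0,"y": 0.003,"z": 0,"wx": 0,"wy": 0,"wz": 0,"fingers": -1}

```text
clock: 4.8
tool_pos: [0.5179, 0.0198, 0.1538]
eef_rot: [0.999, 0.053, 0.003, -0.006]
contact_force: [0.2, 4.2, 3.2]
opening: 0.133
```

```bash
cat >> mv.py <<'E'
def bar_from_tool(h=.0305):  # bar estimate from TCP
    from scipy.optimize import brentq
    c=chamber(get_state()["tool_pos"]);g=c[[0,2]]+[0,.019];rr=np.hypot(.067,h);al=np.arctan2(h,.067)
    f=lambda th:np.hypot(g[0]+.025*np.cos(th-.25),g[1]-.118-.025*np.sin(th-.25))-rr
    th=brentq(f,.6,2.3);pv=np.array([-.025*np.cos(th-.25),.118+.025*np.sin(th-.25)]);t=np.arctan2(*(g-pv)[::-1])-al
    b=pv+.095*np.array([np.cos(t),np.sin(t)]);print("est bar",(b*1000).round(1),"lever",round(th,2),"tilt",round(t,2))
E
cat > st.py <<'E'
from mv import *
s=get_state();print("tcp",(chamber(s["tool_pos"])*1000).round(1),"F ch",(np.array([EX,EY,EZ])@s["contact_force"]).round(1),"t",s["clock"])
try: bar_from_tool()
except Exception as e: print(e)
E
python3 st.py
```

```text
tcp [ 57.9  -1.3 153.8] F ch [ 4.2 -0.6  3.2] t 4.8
est bar [ 86.3 142.6] lever 1.47 tilt 0.01
```

Emit:
apply_moves:
  series:
    - {"x": 0,"y": 0.0015,"z": 0.004,"wx": 0,"wy": 0,"wz": 0,"fingers": -1}
    - {"x": 0,"y": 0.0015,"z": 0.004,"wx": 0,"wy": 0,"wz": 0,"fingers": -1}

```text
clock: 5.05
tool_pos: [0.5182, 0.0175, 0.1472]
eef_rot: [0.999, 0.053, 0.003, -0.007]
contact_force: [0.1, 3.4, 4.5]
opening: 0.134
```

```bash
python3 st.py
```

```text
tcp [ 55.5  -1.3 147.2] F ch [ 3.3 -0.5  4.5] t 5.05
est bar [ 81.8 134.3] lever 1.27 tilt -0.05
```

Emit:
apply_moves:
  series:
    - {"x": 0,"y": -0.002,"z": 0,"wx": 0,"wy": 0,"wz": 0,"fingers": -1}
    - {"x": 0,"y": -0.002,"z": 0,"wx": 0,"wy": 0,"wz": 0,"fingers": -1}
    - {"x": 0,"y": -0.002,"z": 0,"wx": 0,"wy": 0,"wz": 0,"fingers": -1}

```text
clock: 5.42
tool_pos: [0.5181, 0.0174, 0.1466]
eef_rot: [0.999, 0.051, 0.002, -0.003]
contact_force: [2.7, -2.5, 1.7]
opening: 0.132
```

```bash
python3 st.py
```

```text
tcp [ 55.4  -1.2 146.6] F ch [-2.7 -2.4  1.7] t 5.425
est bar [ 81.5 133.4] lever 1.26 tilt -0.06
```

Emit:
apply_moves:
  series:
    - {"x": 0,"y": -0.004,"z": 0,"wx": 0,"wy": 0,"wz": 0,"fingers": -1}
    - {"x": 0,"y": -0.004,"z": 0,"wx": 0,"wy": 0,"wz": 0,"fingers": -1}

```text
clock: 5.68
tool_pos: [0.5179, 0.019, 0.1463]
eef_rot: [0.999, 0.049, 0.002, -0.0]
contact_force: [3.6, -4.7, 0.7]
opening: 0.132
```

```bash
python3 st.py
```

```text
tcp [ 57.1  -1.2 146.3] F ch [-5.  -3.1  0.7] t 5.675
est bar [ 82.7 132.8] lever 1.32 tilt -0.08
```

Emit:
apply_moves:
  series:
    - {"x": 0.001,"y": -0.005,"z": -0.001,"wx": 0,"wy": 0,"wz": 0,"fingers": -1}
    - {"x": 0.001,"y": -0.005,"z": -0.001,"wx": 0,"wy": 0,"wz": 0,"fingers": -1}
    - {"x": 0,"y": -0.005,"z": -0.001,"wx": 0,"wy": 0,"wz": 0,"fingers": -1}

```text
clock: 6.05
tool_pos: [0.5176, 0.0218, 0.1471]
eef_rot: [0.999, 0.046, -0.0, 0.007]
contact_force: [6.2, -9.5, -7.0]
opening: 0.137
```

```bash
python3 st.py
```

```text
tcp [ 59.9  -1.2 147.1] F ch [-10.1  -5.2  -7. ] t 6.05
est bar [ 85.3 133.4] lever 1.44 tilt -0.08
```

```bash
python3 look.py v4
```

```text
tcp [ 59.9  -1.2 147.1] F ch [-10.1  -5.2  -7. ] open 0.137 t 6.05
at [ 0.0599 -0.0012  0.1471] F [ 6.2 -9.5 -7. ] open 0.14 t 6.05
[np.float64(0.0), np.float64(0.0), np.float64(0.0), np.float64(0.0042), np.float64(0.0004), np.float64(-0.0028)] 1 last [np.float64(0.0), np.float64(0.0), np.float64(0.0), np.float64(0.0042), np.float64(0.0004), np.float64(-0.0028)]
blue 67 x pct [62.  69.2 70.6 71.8 74.4] z [141.  171.2 182.4]
yellow 137 x pct [ 73.1  96.8  98.9 100.  101.8] z [107.9 127.8 141.1]
```

View pics/v4.png

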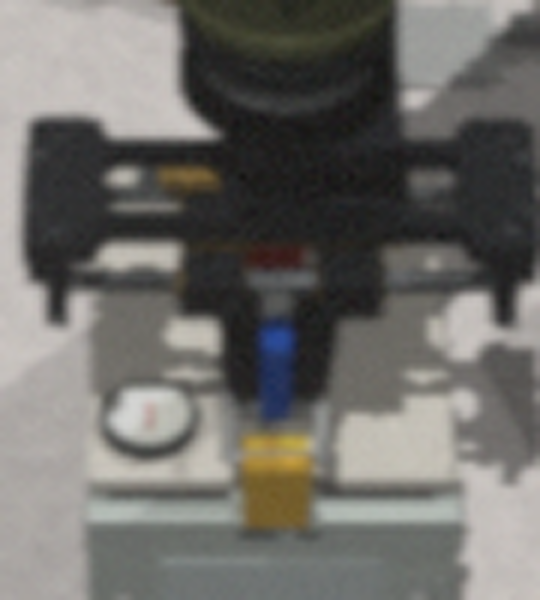

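The bar shows as a pale line at crop (277,452), between the lip (443) and the rear wall's top edge (460). It is over the mouth and touching the rear wall. I back off slightly and lower.

Emit:
apply_moves:
  series:
    - {"x": 0.001,"y": 0.002,"z": 0.002,"wx": 0.003,"wy": 0,"wz": -0.003,"fingers": -1}
    - {"x": 0.001,"y": 0.001,"z": 0.004,"wx": 0,"wy": 0,"wz": 0,"fingers": -1}
    - {"x": 0,"y": -0.001,"z": 0.004,"wx": 0,"wy": 0,"wz": 0,"fingers": -1}

```text
clock: 6.48
tool_pos: [0.5177, 0.0217, 0.1386]
eef_rot: [0.999, 0.052, -0.002, 0.001]
contact_force: [1.1, -1.9, 3.4]
opening: 0.133
```

```bash
python3 st.py
```

```text
tcp [ 59.8  -1.2 138.6] F ch [-2.  -0.9  3.4] t 6.475
est bar [ 81.6 122.4] lever 1.33 tilt -0.19
```

Emit:
apply_moves:
  series:
    - {"x": 0,"y": -0.002,"z": 0.004,"wx": 0,"wy": 0,"wz": 0,"fingers": -1}
    - {"x": 0,"y": -0.001,"z": 0.004,"wx": 0,"wy": 0,"wz": 0,"fingers": -1}

```text
clock: 6.72
tool_pos: [0.5177, 0.0228, 0.1332]
eef_rot: [0.999, 0.051, -0.002, 0.003]
contact_force: [-5.9, -2.6, 29.7]
opening: 0.134
```

```bash
python3 st.py
```

```text
tcp [ 60.8  -1.3 133.2] F ch [-2.   6.2 29.7] t 6.725
est bar [ 80.  115.5] lever 1.33 tilt -0.26
```

The bar is bottomed. The force peaked near 30 N, above the wanted 25 N, so I ease up at once and then draw back.

Emit:
apply_moves:
  series:
    - {"x": 0,"y": 0,"z": -0.002,"wx": 0,"wy": 0,"wz": 0,"fingers": -1}

```text
clock: 6.85
tool_pos: [0.5175, 0.0227, 0.1347]
eef_rot: [0.999, 0.051, -0.002, 0.003]
contact_force: [1.4, -0.8, -4.3]
opening: 0.137
```

```bash
python3 st.py
```

```text
tcp [ 60.8  -1.2 134.7] F ch [-1.  -1.3 -4.3] t 6.85
est bar [ 80.7 117.3] lever 1.34 tilt -0.24
```

Emit:
apply_moves:
  series:
    - {"x": 0,"y": 0.004,"z": 0.0003,"wx": 0,"wy": 0,"wz": 0,"fingers": -1}
    - {"x": 0,"y": 0.004,"z": 0.0003,"wx": 0,"wy": 0,"wz": 0,"fingers": -1}

```text
clock: 7.1
tool_pos: [0.5179, 0.0204, 0.1338]
eef_rot: [0.999, 0.053, -0.002, -0.0]
contact_force: [-0.9, 3.7, 2.1]
opening: 0.133
```

```bash
python3 st.py
```

```text
tcp [ 58.5  -1.3 133.8] F ch [3.8 0.5 2.1] t 7.1
est bar [ 78.6 116.6] lever 1.24 tilt -0.24
```

Emit:
apply_moves:
  series:
    - {"x": 0,"y": 0.004,"z": -0.0003,"wx": 0,"wy": 0,"wz": 0,"fingers": -1}
    - {"x": 0,"y": 0.004,"z": -0.0003,"wx": 0,"wy": 0,"wz": 0,"fingers": -1}

```text
clock: 7.35
tool_pos: [0.5182, 0.0171, 0.1338]
eef_rot: [0.999, 0.054, -0.002, -0.003]
contact_force: [-1.3, 8.7, -1.4]
opening: 0.134
```

```bash
python3 st.py
```

```text
tcp [ 55.2  -1.2 133.8] F ch [ 8.8  0.4 -1.4] t 7.35
est bar [ 76.3 117.2] lever 1.09 tilt -0.21
```

Emit:
apply_moves:
  series:
    - {"x": 0,"y": 0.005,"z": 0,"wx": 0,"wy": 0,"wz": 0,"fingers": -1}

```text
clock: 7.48
tool_pos: [0.5182, 0.0169, 0.1337]
eef_rot: [0.998, 0.055, -0.002, -0.005]
contact_force: [-3.0, 11.9, 2.9]
opening: 0.137
```

```bash
python3 look.py v5; python3 st.py|tail -1
```

```text
tcp [ 55.   -1.2 133.7] F ch [12.1  1.8  2.9] open 0.137 t 7.475
at [ 0.055  -0.0012  0.1337] F [-3.  11.9  2.9] open 0.14 t 7.475
[np.float64(0.0), np.float64(0.0), np.float64(0.0), np.float64(-0.0035), np.float64(0.0008), np.float64(0.0028)] 1 last [np.float64(0.0), np.float64(0.0), np.float64(0.0), np.float64(-0.0035), np.float64(0.0008), np.float64(0.0028)]
blue 40 x pct [56.8 60.8 65.5 68.  71.9] z [156.2 165.7 169.4]
yellow 143 x pct [ 71.8  94.   98.1  99.8 102.4] z [109.2 128.6 141.3]
est bar [ 76.  117.2] lever 1.07 tilt -0.2
```

View pics/v5.png

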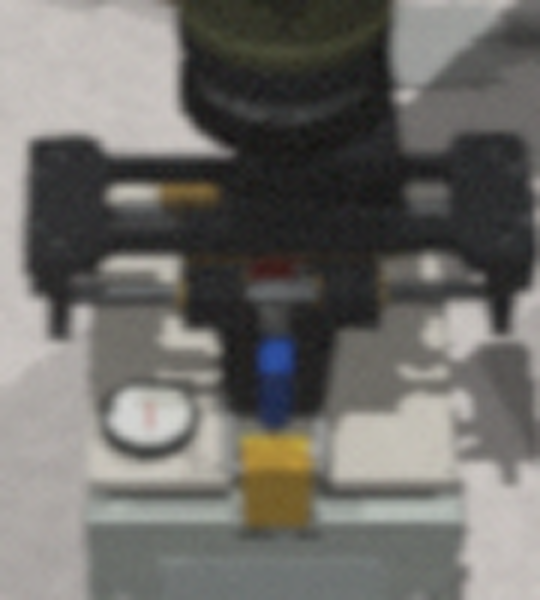

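The pale bar is gone from view: the keeper shows solid yellow at crop (277,450). The pull meets 12 N without moving. I do a gentle lift test.

Emit:
apply_moves:
  series:
    - {"x": 0,"y": 0.003,"z": -0.003,"wx": 0,"wy": 0,"wz": 0,"fingers": -1}
    - {"x": 0,"y": 0.003,"z": -0.003,"wx": 0,"wy": 0,"wz": 0,"fingers": -1}

```text
clock: 7.78
tool_pos: [0.5181, 0.0162, 0.1355]
eef_rot: [0.998, 0.057, -0.002, -0.01]
contact_force: [5.3, 8.9, -28.5]
opening: 0.136
```

```bash
python3 st.py
```

```text
tcp [ 54.2  -1.1 135.5] F ch [  8.3  -6.2 -28.5] t 7.775
est bar [ 76.4 119.6] lever 1.07 tilt -0.18
```

It is held firmly under the lip: 28 N against a 2 mm rise, a bit more than intended. I relax and release.

Emit:
apply_moves:
  series:
    - {"x": 0,"y": 0.001,"z": 0.0015,"wx": -0.002,"wy": 0,"wz": 0,"fingers": -1}

```text
clock: 7.9
tool_pos: [0.5183, 0.0163, 0.1341]
eef_rot: [0.998, 0.057, -0.002, -0.007]
contact_force: [-2.3, 3.0, 11.9]
opening: 0.136
```

```bash
python3 st.py
```

```text
tcp [ 54.3  -1.3 134.1] F ch [ 3.2  2.  11.9] t 7.9
est bar [ 76.  117.8] lever 1.06 tilt -0.19
```

Emit:
apply_moves:
  series:
    - {"x": 0,"y": 0,"z": 0,"wx": 0,"wy": 0,"wz": 0,"fingers": 0}
    - {"x": 0,"y": 0,"z": 0,"wx": 0,"wy": 0,"wz": 0,"fingers": 0}
    - {"x": 0,"y": 0,"z": 0,"wx": 0,"wy": 0,"wz": 0,"fingers": 0}
    - {"x": 0,"y": 0,"z": -0.02,"wx": 0,"wy": 0,"wz": 0,"fingers": 0}
    - {"x": 0,"y": 0,"z": -0.03,"wx": 0,"wy": 0,"wz": 0,"fingers": 0}
    - {"x": 0,"y": 0,"z": -0.03,"wx": 0,"wy": 0,"wz": 0,"fingers": 0}
    - {"x": 0,"y": 0,"z": -0.03,"wx": 0,"wy": 0,"wz": 0,"fingers": -1}
    - {"x": 0,"y": 0,"z": 0,"wx": 0,"wy": 0,"wz": 0,"fingers": -1}

```text
clock: 8.9
tool_pos: [0.5176, 0.0089, 0.2232]
eef_rot: [0.999, 0.054, -0.005, -0.003]
contact_force: [0.0, -0.3, 0.2]
opening: 0.3
```

```bash
python3 look.py v6; python3 - <<'E'
from mv import *
for t in [1.2,1.1,1,.9,.8,.7,.6,.5,.4,.3,.2,.1,0]:
    print(t,round(-65*np.cos(t)+4*np.sin(t)+9,1),round(118+65*np.sin(t)+4*np.cos(t),1))
E
```

```text
tcp [4.700e+01 2.000e-01 2.232e+02] F ch [-0.3 -0.   0.2] open 0.3 t 8.9
at [4.700e-02 2.000e-04 2.232e-01] F [ 0.  -0.3  0.2] open 0.3 t 8.9
[np.float64(0.0), np.float64(0.0), np.float64(0.0), np.float64(-0.0023), np.float64(0.003), np.float64(0.0021)] 1 last [np.float64(0.0), np.float64(0.0), np.float64(0.0), np.float64(-0.0023), np.float64(0.003), np.float64(0.0021)]
red 16 x pct [-11.4  -9.8  -8.   -5.5  -2.6] z [147.3 167.1 172.7]
blue 30 x pct [36.9 59.8 65.2 68.1 70.7] z [123.4 165.9 169.8]
yellow 148 x pct [ 44.9  88.5  97.8  99.6 101.2] z [100.8 128.6 140.5]
1.2 -10.8 180.0
1.1 -16.9 177.7
1 -22.8 174.9
0.9 -28.3 171.4
0.8 -33.4 167.4
0.7 -38.1 162.9
0.6 -42.4 158.0
0.5 -46.1 152.7
0.4 -49.3 147.0
0.3 -51.9 141.0
0.2 -53.9 134.8
0.1 -55.3 128.5
0 -56.0 122.0
```

View pics/v6.png

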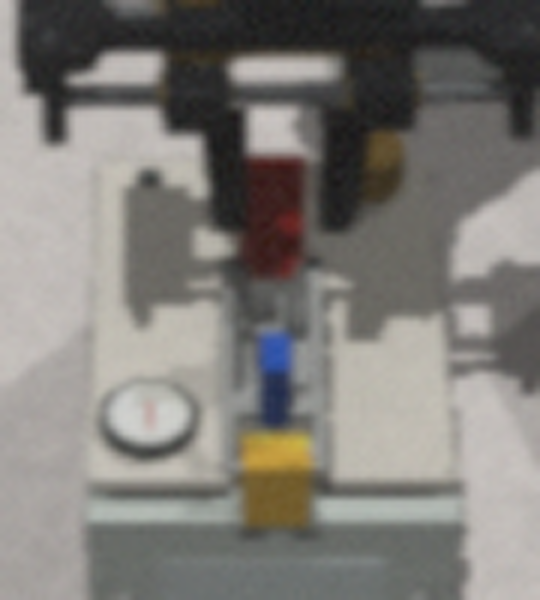

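The keeper, bar and tab are in place (bar under the lip at crop (277,440)). The lever is standing at about 1.3 rad (275,215) with the grip clear of it. I come down door-side of the lever with the fingers shut.

Emit:
apply_moves:
  series:
    - {"x": 0,"y": 0.022,"z": 0,"wx": -0.002,"wy": 0.003,"wz": 0.002,"fingers": -1}
    - {"x": 0,"y": 0.022,"z": 0,"wx": 0,"wy": 0,"wz": 0,"fingers": -1}
    - {"x": 0,"y": 0,"z": 0,"wx": 0,"wy": 0,"wz": 0,"fingers": -1}
    - {"x": 0,"y": 0,"z": 0.025,"wx": 0,"wy": 0,"wz": 0,"fingers": -1}
    - {"x": 0,"y": 0,"z": 0.025,"wx": 0,"wy": 0,"wz": 0,"fingers": -1}
  force: 20

```text
clock: 9.57
tool_pos: [0.5197, -0.0314, 0.1791]
eef_rot: [0.999, 0.049, -0.002, 0.0]
contact_force: [0.1, -0.9, 0.1]
opening: 0.003
```

```bash
python3 st.py
```

```text
tcp [  6.8   2.2 179.1] F ch [-0.9  0.   0.1] t 9.575
est bar [ 48.  194.6] lever 0.76 tilt 0.74
```

Emit:
apply_moves:
  series:
    - {"x": 0.002,"y": 0.008,"z": 0,"wx": 0,"wy": 0,"wz": 0,"fingers": -1}
    - {"x": 0,"y": 0.008,"z": 0,"wx": 0,"wy": 0,"wz": 0,"fingers": -1}
    - {"x": 0,"y": 0.008,"z": 0.001,"wx": 0,"wy": 0,"wz": 0,"fingers": -1}
    - {"x": 0,"y": 0.008,"z": 0.002,"wx": 0,"wy": 0,"wz": 0,"fingers": -1}

```text
clock: 10.07
tool_pos: [0.5233, -0.0536, 0.1764]
eef_rot: [0.999, 0.051, -0.003, -0.003]
contact_force: [-0.9, 4.4, 0.1]
opening: 0.007
```

```bash
python3 st.py|head -1
```

```text
tcp [-15.7   0.8 176.4] F ch [4.4 0.4 0.1] t 10.075
```

Emit:
apply_moves:
  series:
    - {"x": 0,"y": 0.009,"z": 0.003,"wx": 0,"wy": 0,"wz": 0,"fingers": -1}
    - {"x": 0,"y": 0.009,"z": 0.004,"wx": 0,"wy": 0,"wz": 0,"fingers": -1}
    - {"x": 0,"y": 0.008,"z": 0.005,"wx": 0,"wy": 0,"wz": 0,"fingers": -1}
    - {"x": 0,"y": 0.008,"z": 0.006,"wx": 0,"wy": 0,"wz": 0,"fingers": -1}

```text
clock: 10.58
tool_pos: [0.5265, -0.0791, 0.1621]
eef_rot: [0.999, 0.052, -0.002, -0.005]
contact_force: [-2.9, 9.5, 3.3]
opening: 0.005
```

```bash
python3 st.py|head -1
```

```text
tcp [-41.4   0.2 162.1] F ch [9.7 1.9 3.3] t 10.575
```

Emit:
apply_moves:
  series:
    - {"x": 0,"y": 0.006,"z": 0.008,"wx": 0,"wy": 0,"wz": 0,"fingers": -1}
    - {"x": 0,"y": 0.005,"z": 0.009,"wx": 0,"wy": 0,"wz": 0,"fingers": -1}
    - {"x": 0,"y": 0.004,"z": 0.009,"wx": 0,"wy": 0,"wz": 0,"fingers": -1}

```text
clock: 10.95
tool_pos: [0.5278, -0.0915, 0.1418]
eef_rot: [0.999, 0.052, -0.001, -0.005]
contact_force: [-0.5, 3.6, 3.2]
opening: 0.003
```

```bash
python3 st.py|head -1
```

```text
tcp [-5.380e+01  1.000e-01  1.418e+02] F ch [3.6 0.1 3.2] t 10.95
```

Emit:
apply_moves:
  series:
    - {"x": 0,"y": 0.002,"z": 0.009,"wx": 0,"wy": 0,"wz": 0,"fingers": -1}
    - {"x": 0,"y": 0.001,"z": 0.008,"wx": 0,"wy": 0,"wz": 0,"fingers": -1}
    - {"x": 0,"y": 0,"z": 0.004,"wx": 0,"wy": 0,"wz": 0,"fingers": -1}

```text
clock: 11.32
tool_pos: [0.528, -0.0984, 0.1233]
eef_rot: [0.999, 0.05, -0.002, -0.002]
contact_force: [-0.1, -0.8, 0.2]
opening: 0.003
```

```bash
python3 st.py|head -1
```

```text
tcp [-60.7   0.6 123.3] F ch [-0.8  0.2  0.2] t 11.325
```

There is no force now, so the lever has snapped down. I press gently once, then retreat clear.

Emit:
apply_moves:
  series:
    - {"x": 0,"y": 0,"z": 0.002,"wx": 0,"wy": 0,"wz": 0,"fingers": -1}

```text
clock: 11.45
tool_pos: [0.5281, -0.0986, 0.1222]
eef_rot: [0.999, 0.05, -0.002, -0.002]
contact_force: [-5.1, 0.8, 21.2]
opening: 0.006
```

```bash
python3 st.py|head -1
```

```text
tcp [-60.9   0.6 122.2] F ch [ 1.3  5.  21.2] t 11.45
```

Emit:
apply_moves:
  series:
    - {"x": 0,"y": 0,"z": -0.02,"wx": 0,"wy": 0,"wz": 0,"fingers": -1}
    - {"x": 0,"y": 0,"z": -0.05,"wx": 0,"wy": 0,"wz": 0,"fingers": -1}
    - {"x": 0,"y": 0,"z": -0.06,"wx": 0,"wy": 0,"wz": 0,"fingers": -1}
    - {"x": 0,"y": 0.05,"z": -0.03,"wx": 0,"wy": 0,"wz": 0,"fingers": -1}
    - {"x": 0,"y": 0.07,"z": 0,"wx": 0,"wy": 0,"wz": 0,"fingers": -1}
    - {"x": 0,"y": 0.07,"z": 0,"wx": 0,"wy": 0,"wz": 0,"fingers": -1}
    - {"x": 0,"y": 0.07,"z": 0,"wx": 0,"wy": 0,"wz": 0,"fingers": -1}
    - {"x": 0,"y": 0,"z": 0,"wx": 0,"wy": 0,"wz": 0,"fingers": -1}

```text
clock: 12.45
tool_pos: [0.551, -0.3142, 0.2544]
eef_rot: [0.999, 0.051, -0.001, 0.001]
contact_force: [0.1, 0.8, 0.1]
opening: 0.006
```

```bash
sed -i 's/280,140,370,240,6/280,155,370,255,6/' look.py; python3 look.py v7; python3 - <<'E'
from mv import *
import h
np=h.np
p,d=h.snapshot("side");X=h.pts("side",p,d);Q=np.stack([X@EX-U0,X@EY-V0,X[...,2]],-1)*1000
z0=np.load("side0.npz");X0=h.pts("side",z0["p"],z0["d"]);Q0=np.stack([X0@EX-U0,X0@EY-V0,X0[...,2]],-1)*1000
for n,q,pp in(("before",Q0,z0["p"]),("now",Q,p)):
    m=h.masks(pp)["yellow"]&(abs(q[...,1])<15)&(q[...,0]>60)&(q[...,2]>105)
    f=q[m];print(n,"keeper outer face",np.median(f[(f[:,2]<134)&(f[:,0]>90),0]) if ((f[:,2]<134)&(f[:,0]>90)).any() else np.median(f[:,0]))
    m=h.masks(pp)["red"]&(abs(q[...,1])<15)&(abs(q[...,0])<100)&(q[...,2]>105);f=q[m];print(" red",len(f),np.percentile(f,[3,50,97],axis=0).round(1).tolist())
E
```

```text
tcp [-277.8   -0.5  254.4] F ch [ 0.8 -0.2  0.1] open 0.006 t 12.45
at [-0.2778 -0.0005  0.2544] F [0.1 0.8 0.1] open 0.01 t 12.45
[np.float64(0.0), np.float64(0.0), np.float64(0.0), np.float64(0.0006), np.float64(0.0007), np.float64(0.0003)] 1 last [np.float64(0.0), np.float64(0.0), np.float64(0.0), np.float64(0.0006), np.float64(0.0007), np.float64(0.0003)]
red 120 x pct [-72.4 -61.5 -48.9 -36.4 -23.2] z [117.7 122.7 126. ]
blue 56 x pct [29.7 43.4 46.7 48.1 51.8] z [123.9 148.6 161.2]
yellow 136 x pct [63.3 83.5 88.5 90.2 92.3] z [110.8 128.8 141.8]
before keeper outer face 99.5167287073707
 red 29 [[9.3, -10.8, 183.6], [13.2, -1.5, 193.9], [16.3, 8.3, 197.0]]
now keeper outer face 90.96565801662636
 red 120 [[-73.4, -11.1, 118.4], [-48.8, -0.8, 122.0], [-24.4, 9.4, 125.3]]
```

View pics/v7.png

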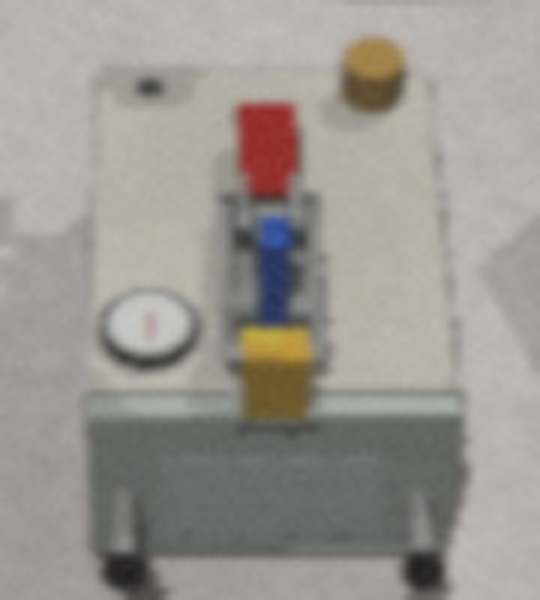

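The final picture shows the lever flat (crop (268,145), face at z ≈ 122 mm along its whole length), the bar under the keeper (277,345), and the door flush with no gap left. The keeper moved in by 8.6 mm. The weight is untouched and the arm is clear, so I hand it in.

```bash
python3 -c "
from plant import *
print(finish_job())"
```

```text
the job is handed in; nothing more can be done
None
```

The chamber is closed and handed in at about 12.6 s on the robot's clock. I took the loop by its blue tab, set the bar in the keeper's groove and drew it back under the lip. Then I pushed the red lever over past its toggle point until it snapped flat.

**Last checks**
- The lever face is level at 122 mm, as given for closed.
- The keeper and door came in about 8.6 mm and the gap is gone.
- The bar is hooked: it held in the lift test and the lip hides it in the picture.
- The weight and gauge on the roof look untouched. I did not compare the other small things before and after, but the arm never went near them.
- The arm was clear and touching nothing.

**Force over your limit:** readings briefly passed about 25 N twice. They were near 30 N when the bar bottomed in the groove and 28 N in the lift test, and I eased off each time. The final press on the lever was 21 N.

**Disagreement:** the bar position worked out from the tool pose ran about 3 mm short of the camera estimate. I settled it by feeling for the keeper's rear wall and by the pictures.

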